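# Clamp the block with the jig's draw latch

## Task

Clamp the hardwood block in the jig with its draw latch: hook the bail's cross bar into the keeper on the sliding frame, under the hook's lip, then push the lever over past centre until it is fully home and stays there by itself. Work by feel and do not force the lever, and leave the tools lying round the jig where they are.

Things in the scene. Friction and masses are not known exactly. Their poses are not given: they have to be found in the camera images.
- clamp_jig: Plywood jig fixed to the bench, board 345 x 150 x 18 mm. Origin on the bench under the lever's pivot; x runs along the board from latch to block, y across, z up; the board spans x -105 to 240 mm. The lever's pivot axis is along y at x 0, z 45 mm. A wooden frame slides along x on the board with 3 N of friction; it carries the steel keeper at its near end and a jaw beyond the block.
- seat (a point): Fixed point of the jig (its axes) at x 80, z 45 mm: the seated cross bar's centre when the block is just clamped. The frame with the keeper stands out from there towards +x by s = 1.5 to 14 mm, not measured: find it by feel or by eye. Cross bar seated in the keeper: centre s beyond this point, same height, against the post.
- mouth (a point): Fixed point of the jig (its axes) at x 89.5, z 58 mm: middle of the pocket's mouth if s were 0. Keeper, 22 mm wide in y, all shifted by s: post; lip on it overhanging 7 mm towards +x, between z 52 and 58; pocket open from above, 11 mm in x (x 84 to 95), floor z 42, which reaches under the lip to the post; back step behind, 19 mm in x (95 to 114), top z 56.
- handle (a point): On the lever's flat steel handle with its dark plastic grip, 29 mm wide, 9 mm thick at the grip. This point lies on the pivot axis, in the lever's axes: z points to the handle's tip (grip 62 to 96 mm from the pivot); x is the normal of the pushed face, which faces the keeper when the lever is upright. The bail is hinged on the lever 30 mm from the pivot.
- lever (a joint): Lever angle, rad: 0 upright, negative leaning to the keeper, positive swung away from it. Centre is at about 1.57; the stop, fully home, at 1.693. It stays where it is left (0.06 N m). With the bail hooked it resists from about 1.1 on, some 5 N at the grip, and is drawn to its stop past centre.
- barrel (a point): Centre of the small steel barrel (14 mm diameter, 16 mm long along y) on the bail's pull tab, to be gripped from above by its two ends; it can turn about y in the grip. Site axes = bail axes: x from the bail's hinge to the cross bar, y across, z up. The barrel is 12 mm (x) beyond and 36 mm (z) above the cross bar's centre.
- cross_bar (a point): Centre of the bail's cross bar, 6 mm in diameter, along y. The bail is a loop of steel rod 49 mm wide, 106 mm long from its hinge on the lever to the cross bar. Its hinge is stiff (0.05 N m) and it stays where it is left, so a bar that is not under the lip is lifted out when the lever swings.
- hardwood_block: Loose hardwood block, 50 x 85 x 40 mm, lying on the jig's board between fence and jaw with a little play. Origin under its centre. The jaw's springy pad yields 12 N/mm.
- fence: Fixed wooden fence of the jig, 12 (x) x 100 x 37 mm, against which the block is clamped. Origin under its centre, on the board, at the jig's x 136 mm.
- carpenter_pencil: Flat red pencil, 156 mm, bystander.
- tape_measure: Yellow and black tape measure, 86 x 38 x 70 mm, bystander.
- sanding_block: Sanding block, 64 x 110 x 35 mm, bystander.
Not all that is in view belongs to the job. Leave any green, orange or pink look-alike of the hardwood_block alone.

How it is judged:
By the outcome, as a careful person would: the job done as asked, in the order asked, and still so for the second after the job is handed in, with the robot touching nothing.
It also fails if it takes over 67 s, if anything falls off the work surface, if the arm or the gripper's body presses on something with over 40 N, if the wrist force passes 120 N, or if a joint passes its speed limit or range.

## Robot

A 6-joint arm with a two-finger parallel gripper is mounted at the origin on a cart in front of the work surface, level with it; the furniture and walls round the work are solid. World frame = base frame: x ahead of the robot, y to its left, z up, the work surface at z = 0. Lengths are in m, angles in rad, forces in N, time in s.
With the tool pointing down it reaches from about 0.225 to 0.875 m from the base axis. Payload 3.4 kg.
Tool frame: the origin (TCP) lies midway between the tips of the shut fingers; the grasp point (between the pads) lies 19 mm behind it (pinch_z is the distance from the TCP to the grasp point, in m); z points along the fingers, y is the line along which they close (so a half turn about z gives the same grasp; the last joint's range is limited). The gripper opens to 85 mm and grips with 20 to 120 N. Pads are 22 mm wide; open, the fingers measure 114 mm over their backs; the gripper's body (76 mm by 85 mm) begins 54 mm behind the grasp point. The pads swing forward as they close: fully open they stand 13 mm farther back than shut.
Start: joints at [1.181, 0.276, 1.505, -0, 1.361, -0.121], TCP at [0.153, 0.554, 0.209] pointing down, gripper open.
Joint ranges: [-2.89, 2.89], [-0.75, 2.08], [0.22, 2.7], [-1.18, 4.32], [0.11, 2.71], [-2.7, 2.7]. Speed limits (rad/s): [2.57, 2.57, 3.14, 3.14, 3.14, 3.14].

## Interface

Orientations are given as a unit quaternion [w, x, y, z].
In Python, from rig import get_state, get_image, sign_off, pinch_z gives the robot as it stands.
- The arm moves only by the tool send_rows, never from a script. Its argument "steps" is one flat list of numbers, 5 for each row, row after row: the gripper's target within -1 to 1 (fully open at 1, half-way at 0, shut at -1), then the shift along the tool's x, y, z in cm, then the turn about the tool's z in degrees. In form: [gripper, x, y, z, roll, gripper, x, y, z, roll, ...]. A call has 1 to 12 rows; each row shifts and turns the commanded pose from where the row before left it, along the tool's axes as they then stand; what a row does not reach is not made up. A row lasts 1/10 s, in which the tool goes at most 50 mm and 8.59 degrees, less where a joint would pass 70% of its speed; a pose out of reach is approached as far as the arm can. A call is refused whole if a number of a shift passes 5 or a number of a turn 8.59, either way. A call with a gripper value outside its range is refused whole. The fingers move at their own pace and stop on an object; "newtons" is the grip in N (left out, the last holds). Time passes only in rows, so rows that do not move let the fingers close. It gives the time, the measured TCP pose, the force, the opening and the grip force at its end, in the units of the state.
- get_state(): the state, without advancing time (a new reading comes with each control period).
- get_image(name): name is "side" or "top" or "wrist"; returns a dict with "color" (480x640x3 uint8, red, green, blue), "mtx" (3x3 intrinsics, pixels), "k1" (the pictures are not rectified: a ray, as slopes to the right and down, at radius r is drawn at 1 + k1 r^2 times it, then the intrinsics apply), "T" (4x4, takes a point from camera to world coordinates); the wrist camera has in their place "mount" (4x4, takes a point from camera to tool coordinates, whose origin is the TCP and whose axes are the flange's). Camera axes: x right, y down, z forward; pixel columns grow to the right and rows downward; lengths in m; the calibration is good to about 2 mm. A picture is of the moment at which its call begins: read the wrist's pose just before it. There is no depth.
- sign_off(): hands the job in; it is judged then, once.
The state is a dict: "clock": time; "qpos": joint angles; "qd": joint speeds; "effort": joint torques, N m; "position": TCP position; "ee_rot": TCP orientation; "contact_force": force on the tool from outside, world axes, zero at the start; "moment": the same for the moment, N m; "width": finger opening in m; "gripper_force": force on a finger pad.
Only numpy, scipy, OpenCV 4.12 (cv2) and the standard library are available. Lean on these libraries where they do the work, as an engineer would, in place of code of your own. Each camera call takes 0.05 s, during which the arm holds its last target. There are 200 camera calls.

## Working session

There is one attempt and no reset: what is moved stays moved. The work goes in short steps, Python scripts to look and compute and a tool call to move; the robot and the scene stay as the last step left them, time stands still between calls to the robot, and variables do not carry over. Pictures are saved under pics/ and viewed, at most 10 in all, crops included, and the job is handed in when it is done.

Besides the shell and the picture viewer there is one more tool, called as name(argument=value, ...) on one line, values as JSON. send_rows: Moves the arm, as the interface text tells. Its arguments: {"type":"object","properties":{"steps":{"type":"array"},"newtons":{"type":"number"}},"required":["steps"]}

```bash
mkdir -p pics; ls
python3 - <<'E'
from rig import get_state,get_image,pinch_z
import cv2,numpy as np
s=get_state();print(s,pinch_z)
a=[]
for n in("side","top"):
    d=get_image(n);cv2.imwrite(f"pics/{n}0.png",d["color"][:,:,::-1]);print(n,d["mtx"],d["k1"],d["T"])
d=get_image("wrist");print(d["mtx"],d["k1"],d["mount"])
E
```

```text
pics
{'clock': 0.0, 'qpos': array([ 1.18103201e+00,  2.76590795e-01,  1.50614861e+00,  4.91192508e-05,
        1.36070580e+00, -1.20982095e-01]), 'qd': array([ 0.0015144 ,  0.0011839 , -0.00094189, -0.00047402,  0.00215517,
        0.00199656]), 'effort': array([ 1.50074825e-04, -4.16786671e+01, -2.45802355e+01, -4.46292579e-04,
        1.13081338e-02, -6.99628771e-06]), 'position': array([0.15245188, 0.55382297, 0.20843599]), 'ee_rot': array([-2.57219240e-04,  1.33991978e-01,  9.90981983e-01, -8.90169116e-04]), 'contact_force': array([ 0.18201689, -0.68712204, -0.12765871]), 'moment': array([-0.03308189,  0.01111499,  0.03862832]), 'gripper_force': 0.0, 'width': 0.08568012784914168} 0.0187
side [[479.87868851   0.         322.69691167]
 [  0.         479.87868851 240.40540151]
 [  0.           0.           1.        ]] -0.061867486814424937 [[ 0.90549357 -0.20569589  0.37117463  0.12295784]
 [-0.42379075 -0.39303318  0.81604308 -0.8916986 ]
 [-0.02197276 -0.89622214 -0.44306103  0.64175694]
 [ 0.          0.          0.          1.        ]]
top [[589.17401949   0.         326.89943574]
 [  0.         589.17401949 234.84995365]
 [  0.           0.           1.        ]] -0.01794757064524629 [[ 0.02703036 -0.99529005  0.0930971   0.4191692 ]
 [-0.99962266 -0.02736797 -0.00235145  0.10897705]
 [ 0.00488825 -0.09299841 -0.99565426  1.84949316]
 [ 0.          0.          0.          1.        ]]
[[358.30903734   0.         320.94237852]
 [  0.         358.30903734 241.48356583]
 [  0.           0.           1.        ]] -0.03963699249236896 [[ 1.36298201e-04 -9.55508286e-01 -2.94964230e-01  7.54603358e-02]
 [ 9.99999913e-01  1.36399201e-05  4.17898577e-04 -3.86334042e-04]
 [-3.95282264e-04 -2.94964261e-01  9.55508204e-01 -1.64039608e-01]
 [ 0.00000000e+00  0.00000000e+00  0.00000000e+00  1.00000000e+00]]
```

View pics/side0.png

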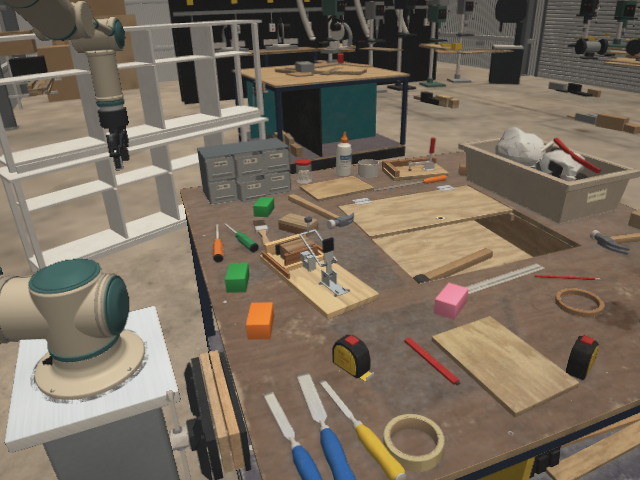

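View pics/top0.png

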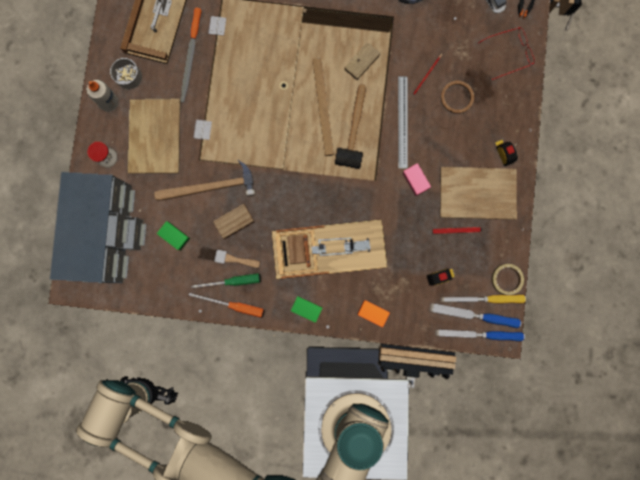

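```bash
cat > h.py <<'E'
from rig import get_state,get_image,sign_off
import cv2,numpy as np
from scipy.spatial.transform import Rotation as R
def cam(name):
    s=get_state(); d=get_image(name)
    if name=="wrist":
        q=s["ee_rot"]; T=np.eye(4); T[:3,:3]=R.from_quat(np.r_[q[1:],q[0]]).as_matrix(); T[:3,3]=s["position"]; d["T"]=T@d["mount"]
    return d
def ray(d,uv):
    x,y=cv2.undistortPoints(np.array([[uv]],float),d["mtx"],np.array([d["k1"],0,0,0,0.]))[0,0]
    v=d["T"][:3,:3]@[x,y,1]; return d["T"][:3,3],v/np.linalg.norm(v)
def onz(d,uv,z):
    o,v=ray(d,uv); return o+v*(z-o[2])/v[2]
def onplane(d,uv,p,n):
    o,v=ray(d,uv); return o+v*(np.dot(p-o,n)/np.dot(v,n))
def proj(d,P):
    P=np.atleast_2d(P).astype(float); T=np.linalg.inv(d["T"]); 
    return cv2.projectPoints(P,cv2.Rodrigues(T[:3,:3])[0],T[:3,3],d["mtx"],np.array([d["k1"],0,0,0,0.]))[0][:,0]
def crop(d,x0,y0,w,h,f):
    return cv2.resize(d["color"][y0:y0+h,x0:x0+w,::-1],None,fx=f,fy=f,interpolation=cv2.INTER_CUBIC)
E
python3 - <<'E'
from h import *
t=cam("top");s=cam("side")
for n,uv in dict(farL=(273,231),farR=(382,221),nearR=(387,268),nearL=(277,278)).items(): print(n,onz(t,uv,.018))
a=crop(t,265,210,130,80,6);b=crop(s,240,215,150,110,5.2)
cv2.imwrite("pics/c1.png",b)
cv2.imwrite("pics/c2.png",a)
E
```

```text
farL [0.59786484 0.27325089 0.018     ]
farR [ 0.63869899 -0.06662684  0.018     ]
nearR [ 0.49210961 -0.08487737  0.018     ]
nearL [0.4518544  0.25566859 0.018     ]
```

View pics/c1.png

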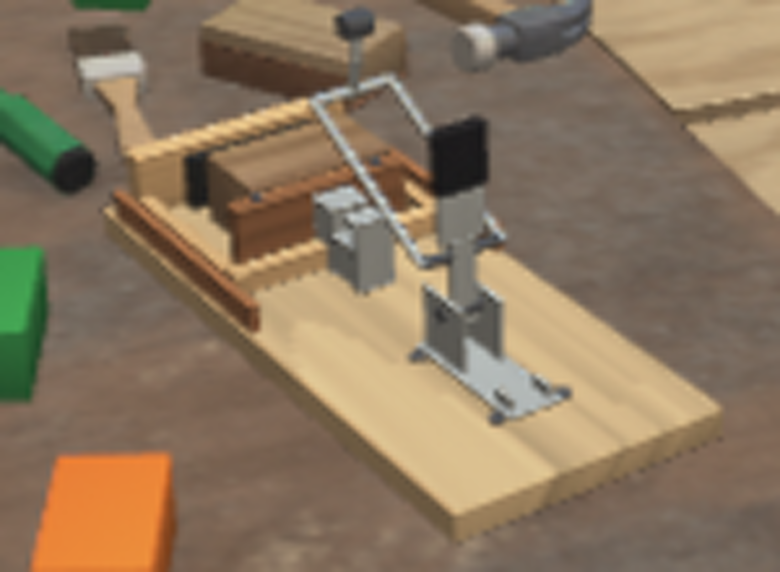

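send_rows(steps=[1,0,0,-1,8.5,1,0,0,-1,8.5,1,0,0,-1,8.5,1,0,0,-1,8.5,1,0,0,-1,8.5,1,0,0,-1,8.5,1,0,0,-1,8.5,1,0,0,0,8.5,1,-3,2.1,0,0,1,-3,2.1,0,0,1,-3,2.1,0,0,1,-3,2.1,0,0])

```text
clock: 1.45
position: [0.2506, 0.4437, 0.2792]
ee_rot: [0.0, 0.665, 0.747, 0.0]
contact_force: [0.1, 0.4, 0.5]
width: 0.0857
gripper_force: 0.0
```

send_rows(steps=[1,-3,2.1,0,0,1,-3,2.1,0,0,1,-3,2.1,0,0,1,-3,2.1,0,0,1,-3,2.1,0,0,1,-3,2.1,0,0,1,-3,2.1,0,0,1,-3,2.1,0,0,1,-3,2.1,0,0,1,-3,2.1,0,0,1,-3,2.1,0,0,1,-3,2.1,0,0])

```text
clock: 2.65
position: [0.5424, 0.1149, 0.2792]
ee_rot: [-0.0, 0.665, 0.747, 0.0]
contact_force: [0.8, 0.8, -0.3]
width: 0.0852
gripper_force: 0.0
```

Run:
```python
from h import *
import pickle
w=cam("wrist");pickle.dump(w,open("w1.pkl","wb"));cv2.imwrite("pics/w1.png",w["color"][:,:,::-1]);s=get_state();print(s["clock"],s["position"],s["ee_rot"],s["contact_force"],w["T"])
```

```text
2.7 [0.54690513 0.11010687 0.27858587] [ 3.16112626e-03  6.66586312e-01  7.45420866e-01 -6.53738351e-04] [ 3.31872618 -2.67524893  0.20379139] [[ 9.93377413e-01  1.09645756e-01  3.43383629e-02  5.33383417e-01]
 [ 1.14895518e-01 -9.49470016e-01 -2.92071412e-01  1.89231878e-01]
 [ 5.78855092e-04  2.94082467e-01 -9.55779874e-01  4.43300123e-01]
 [ 0.00000000e+00  0.00000000e+00  0.00000000e+00  1.00000000e+00]]
```

View pics/w1.png

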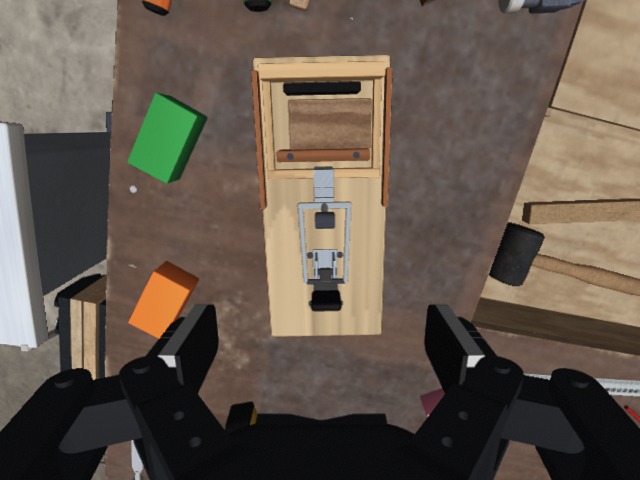

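Run:
```python
from h import *
import pickle
w=cam("wrist");pickle.dump(w,open("w2.pkl","wb"))
s=get_state();print(s["clock"],s["position"],s["contact_force"],w["T"][:3,3])
im=w["color"];hsv=cv2.cvtColor(im,cv2.COLOR_RGB2HSV)
print(hsv[320,350],hsv[250,375],hsv[250,420],hsv[350,330])
m=cv2.inRange(hsv,(10,60,150),(30,200,255));m[:225]=0
n,l,st,c=cv2.connectedComponentsWithStats(m);i=1+np.argmax(st[1:,4]);mm=l==i
print(st[i])
# edge fits
L=[];Rr=[]
for r in range(235,325):
    x=np.where(mm[r])[0];
    if len(x):L.append((x.min(),r));Rr.append((x.max()+1,r))
B=[(c,np.where(mm[:,c])[0].max()+1) for c in range(280,375)]
fit=lambda P:cv2.fitLine(np.float32([onz(w,p,.018)[:2] for p in P]),cv2.DIST_HUBER,0,.001,.001).ravel()
fl,fr,fb=fit(L),fit(Rr),fit(B);print(fl,fr,fb)
def isec(a,b):
    t=np.linalg.solve(np.c_[a[:2],-b[:2]],b[2:]-a[2:]);return a[2:]+a[:2]*t[0]
p,q=isec(fl,fb),isec(fr,fb);print("corners",p,q,np.linalg.norm(p-q))
dark=cv2.inRange(hsv,(0,0,0),(180,255,75));dark[:205]=0;dark[315:]=0;dark[:,:305]=0;dark[:,345:]=0
n,l,st,c=cv2.connectedComponentsWithStats(dark);print([(a,b) for a,b in zip(st.tolist(),c.tolist()) if a[4]>20])
cv2.imwrite("pics/w2c.png",crop(w,255,150,140,150,4))
```

```text
2.75 [0.54456115 0.11267918 0.27848402] [ 0.24456221  0.19346262 -1.21741593] [0.53751617 0.1853605  0.44220304]
[ 19  78 195] [ 18  78 195] [ 8 48 85] [ 9 57 90]
[ 260  225  122  107 8873]
[ 0.13299824 -0.9911163   0.48920774 -0.02193259] [ 0.13465227 -0.9908929   0.63467366  0.00960759] [ 0.99038476  0.13834043  0.5660402  -0.07318714]
corners [ 0.49737272 -0.08277885] [ 0.64443654 -0.06223646] 0.1484916
[([0, 0, 640, 480, 306017], [319.4940346451341, 239.36148645336698]), ([310, 205, 19, 11, 133], [318.90977443609023, 208.17293233082708]), ([310, 217, 19, 5, 27], [317.51851851851853, 219.8148148148148]), ([305, 263, 34, 42, 997], [321.3901705115346, 286.47943831494484])]
```

View pics/w2c.png

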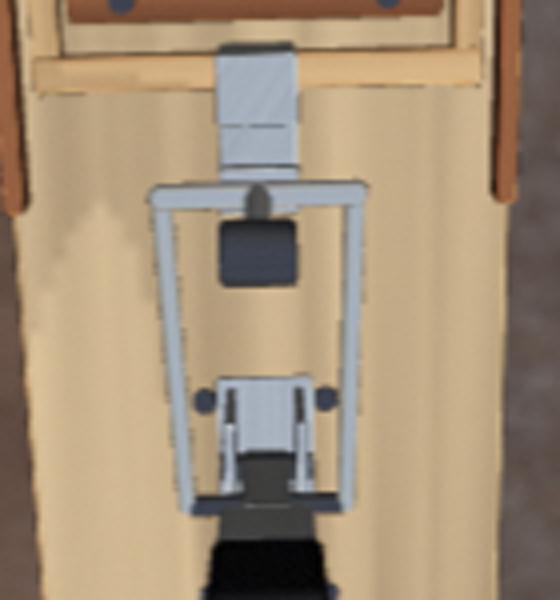

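send_rows(steps=[1,0,0,0,0,1,0,0,0,0,1,0,0,0,0,1,0,0,0,0,1,0,0,0,0])

```text
clock: 3.25
position: [0.5412, 0.1169, 0.2796]
ee_rot: [0.0, 0.665, 0.747, 0.0]
contact_force: [0.3, 0.1, 0.0]
width: 0.0856
gripper_force: 0.0
```

```bash
cat > m.py <<'E'
from h import *
import pickle
w=cam("wrist");pickle.dump(w,open("w3.pkl","wb"))
s=get_state();print(s["clock"],s["position"],s["contact_force"],w["T"][:3,3])
im=w["color"];hsv=cv2.cvtColor(im,cv2.COLOR_RGB2HSV)
m=cv2.inRange(hsv,(10,60,150),(30,200,255));m[:225]=0
n,l,st,c=cv2.connectedComponentsWithStats(m);i=1+np.argmax(st[1:,4]);mm=l==i
L=[];Rr=[]
for r in range(235,325):
    x=np.where(mm[r])[0];L.append((x.min(),r));Rr.append((x.max()+1,r))
B=[(c,np.where(mm[:,c])[0].max()+1) for c in range(280,370)]
fit=lambda P:cv2.fitLine(np.float32([onz(w,p,.018)[:2] for p in P]),cv2.DIST_HUBER,0,.001,.001).ravel()
fl,fr,fb=fit(L),fit(Rr),fit(B)
def isec(a,b):
    t=np.linalg.solve(np.c_[a[:2],-b[:2]],b[2:]-a[2:]);return a[2:]+a[:2]*t[0]
p,q=isec(fl,fb),isec(fr,fb);print("corners",p,q,np.linalg.norm(p-q))
ax=-(fl[:2]*np.sign(fl[0])+fr[:2]*np.sign(fr[0]));ax/=np.linalg.norm(ax)
O=(p+q)/2+.105*ax; ay=np.array([-ax[1],ax[0]]);print("O",O,"ax",ax,np.degrees(np.arctan2(ax[1],ax[0])))
J=np.eye(4);J[:2,0]=ax;J[:2,1]=ay;J[:2,3]=O;np.save("J.npy",J)
cv2.imwrite("pics/w3c.png",crop(w,255,140,140,150,4))
d=cv2.matchTemplate(im[140:330,250:400],pickle.load(open("w2.pkl","rb"))["color"][185:230,290:350],cv2.TM_CCOEFF_NORMED)
_,v,_,loc=cv2.minMaxLoc(d);print("shift",v,loc[0]+250-290,loc[1]+140-185)
E
python3 m.py
```

```text
3.3 [0.54130672 0.11673017 0.27954046] [ 0.01463032 -0.87813128 -0.14917168] [0.53203077 0.1911854  0.4436281 ]
corners [ 0.49754554 -0.08216627] [ 0.6444429  -0.06233177] 0.14823039
O [0.5568463  0.03179345] ax [-0.13474211  0.9908807 ] 97.743706
shift 0.9428020119667053 6 9
```

```bash
cat > tri.py <<'E'
from h import *
import pickle
w=pickle.load(open("w3.pkl","rb"));J=np.load("J.npy");Ji=np.linalg.inv(J)
def tri(a,b,ua,ub):
    o1,v1=ray(a,ua);o2,v2=ray(b,ub);t=np.linalg.lstsq(np.c_[v1,-v2],o2-o1,rcond=None)[0]
    p,q=o1+t[0]*v1,o2+t[1]*v2;return (p+q)/2,np.linalg.norm(p-q)
tj=lambda p:np.round(1000*(Ji@np.r_[p,1])[:3],1)
E
python3 - <<'E'
from tri import *
s=cam("side")
for n,a,b in(("barrel",(325.75,222.2),(308.3,219.2)),("bar",(325.6,206.8),(307.7,232.1)),("hinge",(327,284.8),(328.5,264.))):
    p,e=tri(w,s,a,b);print(n,p,tj(p),e)
    o,v=ray(w,a)
    print([tj(onplane(w,a,J[:3,3],J[:3,1]))])
# predicted linkage: barrel from theta,beta ; fit both pixels in wrist
from scipy.optimize import least_squares
def link(th,be):
    H=np.array([-30*np.sin(th),45+30*np.cos(th)]);u=np.array([np.cos(be),np.sin(be)]);n=np.array([-u[1],u[0]])
    bar=H+106*u;return H,bar,bar+12*u+36*n
def P(q): return J[:3,3]+J[:3,0]*q[0]/1e3+np.array([0,0,q[1]/1e3])
def f(x):
    H,b,a=link(*x);r=[proj(w,P(H))[0]-(327,284.8),proj(w,P(b))[0]-(325.6,206.8),proj(w,P(a))[0]-(325.75,222.2),proj(s,P(b))[0]-(307.7,232.1),proj(s,P(a))[0]-(308.3,219.2)]
    return np.concatenate(r)
r=least_squares(f,[0,.5]);print(r.x,np.round(r.fun,1),link(*r.x))
# keeper x lines with wrist crop rows (w2c crop y -> px), at y=0
for n,cy,z in(("back",45,56),("step",125,56),("lip?",165,58),("?",180,58)):
    uv=(255+258/4+6,150+cy/4+9);print(n,tj(onz(w,uv,z/1e3)))
E
```

```text
barrel [0.54497785 0.1210052  0.1596892 ] [ 90.   -0.3 159.7] 0.0010935935916933268
[array([ 84.8,   0. , 137.8])]
bar [0.54446297 0.12619305 0.12209408] [ 95.2  -0.4 122.1] 0.00048119710662399847
[array([100. ,   0. , 144.8])]
hinge [0.5570958  0.02929574 0.07469446] [-2.5  0.1 74.7] 0.0024427857960883635
[array([ 36.4,   0. , 163.4])]
[0.05440514 0.44000476] [-0.9 -1.1 -0.3  0.7  0.2 -0.  -0.   0.9 -0.2  0.8] (array([-1.63134921, 74.95561216]), array([ 94.27211238, 120.10565153]), array([ 89.7951324, 157.7879637]))
back [121.5  -1.4  56. ]
step [100.   -1.1  56. ]
lip? [89.4 -0.9 58. ]
? [85.3 -0.8 58. ]
```

send_rows(steps=[0,0.38,0.42,1,-1.1,0,0,0,2,0,0,0,0,2,0,0,0,0,2,0,0,0,0,2,0,0,0,0,1.5,0,0,0,0,1.0,0,0,0,0,0.6,0,0,0,0,0,0,0,0,0,0,0,0,0,0,0,0,0,0,0,0,0], newtons=20)

```text
clock: 4.55
position: [0.5459, 0.1205, 0.159]
ee_rot: [0.001, 0.658, 0.753, 0.001]
contact_force: [0.2, -0.4, -0.9]
width: 0.0427
gripper_force: 0.0
```

Run:
```python
from h import *
w=cam("wrist");cv2.imwrite("pics/w4.png",crop(w,160,130,330,340,1.7))
```

```text
(no output)
```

View pics/w4.png

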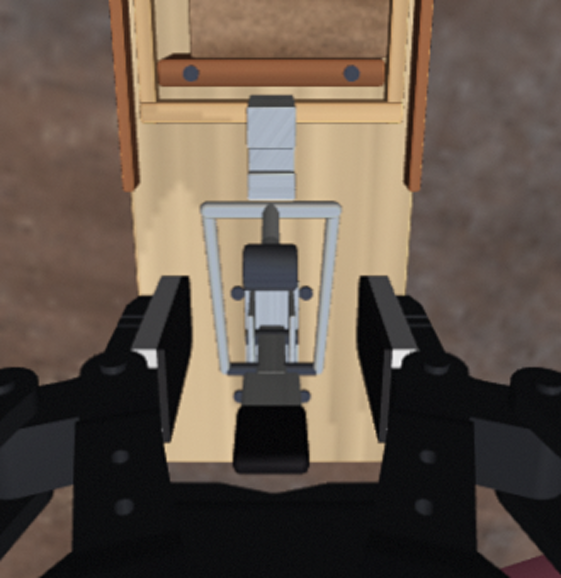

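send_rows(steps=[0,0,-0.1,1,0,0,0,0,0.55,0,-0.4,0,0,0,0,-1,0,0,0,0,-1,0,0,0,0,-1,0,0,0,0,-1,0,0,0,0,-1,0,0,0,0,-1,0,0,0,0,-1,0,0,0,0], newtons=30)

```text
clock: 5.6
position: [0.5446, 0.1201, 0.1428]
ee_rot: [0.0, 0.658, 0.753, 0.0]
contact_force: [1.0, -1.7, -1.8]
width: 0.0118
gripper_force: 29.2
```

Run:
```python
from h import *
w=cam("wrist");s=cam("side");a=crop(w,200,130,240,300,1.6);b=crop(s,265,180,80,100,4.8);cv2.imwrite("pics/w5.png",np.hstack([a,cv2.resize(b,(400,480))]))
```

```text
(no output)
```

View pics/w5.png

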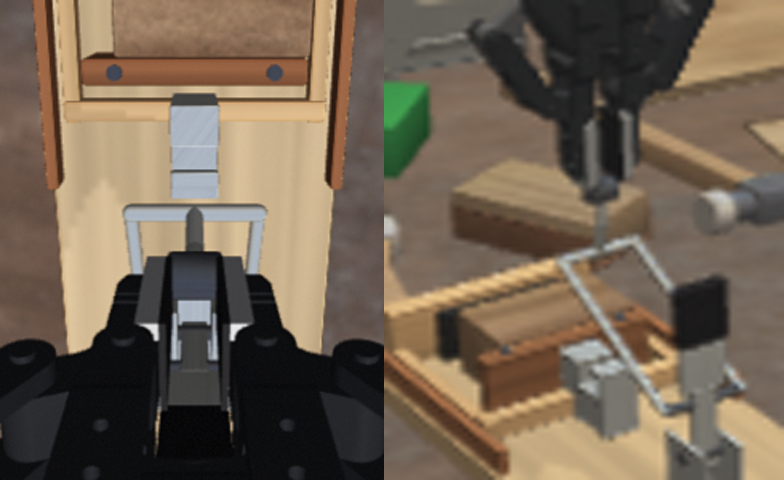

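send_rows(steps=[-0.3,0,0,0,0,-0.3,0,0,0,0,-0.3,0,0,0,0,-0.3,0,0,0.4,0,-0.3,0,0,0.4,0,-0.3,0,0,0,0,-1,0,0,0,0,-1,0,0,0,0,-1,0,0,0,0,-1,0,0,0,0,-1,0,0,0,0])

```text
clock: 6.8
position: [0.5446, 0.1203, 0.1348]
ee_rot: [0.0, 0.658, 0.753, 0.0]
contact_force: [2.3, -0.8, -1.6]
width: 0.015
gripper_force: 32.1
```

Run:
```python
from h import *
from tri import J,Ji
st=get_state();print(st["width"],(Ji@np.r_[st["position"],1])*1e3)
w=cam("wrist");s=cam("side");a=crop(w,200,130,240,300,1.6);b=crop(s,265,180,80,100,4.8);cv2.imwrite("pics/w6.png",np.hstack([a,cv2.resize(b,(400,480))]))
```

```text
0.01495184975679573 [8.93104220e+01 1.69797812e-01 1.34828242e+02 1.00000000e+03]
```

View pics/w6.png

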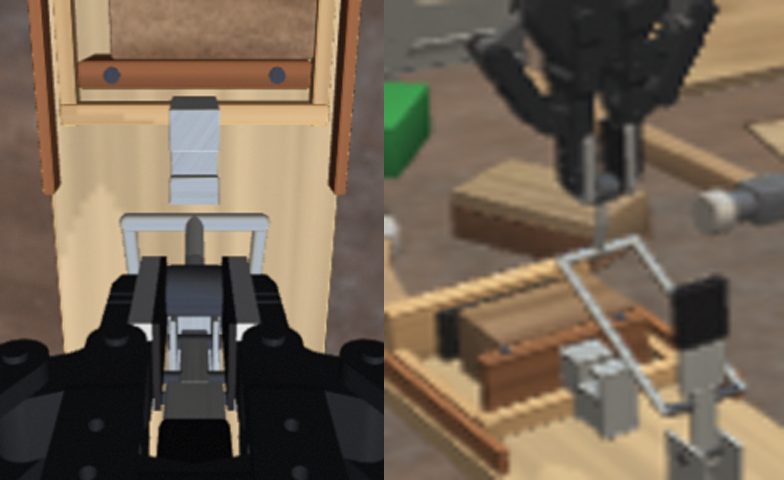

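Run:
```python
from tri import *
st=get_state();w=cam("wrist");s=cam("side")
T=np.eye(4);q=st["ee_rot"];T[:3,:3]=R.from_quat(np.r_[q[1:],q[0]]).as_matrix();T[:3,3]=st["position"]
for dz in(0,-.01,-.019): print(dz,proj(s,(T@[0,0,dz,1])[:3]),proj(w,(T@[0,0,dz,1])[:3]))
for n,a,b in(("barrel",(321.9,309.4),(309.6,218.5)),("bar",(321.9,268.8),(307.6,232.1))):
    p,e=tri(w,s,a,b);print(n,tj(p),e)
```

```text
0 [[308.41115262 228.42006643]] [[321.57882438 288.1798799 ]]
-0.01 [[308.26975513 224.80043659]] [[321.62730092 297.02705511]]
-0.019 [[308.14169873 221.52016884]] [[321.67579752 305.8812891 ]]
barrel [ 89.9  -2.  160.6] 0.004771195474043102
bar [ 9.480e+01 -1.000e-01  1.224e+02] 0.00018057650715180138
```

```bash
cat >> tri.py <<'E'
def link(th,be):
    H=np.array([-30*np.sin(th),45+30*np.cos(th)]);u=np.array([np.cos(be),np.sin(be)]);n=np.array([-u[1],u[0]])
    bar=H+106*u;return H,bar,bar+12*u+36*n
from scipy.optimize import fsolve
def ik(bar,g=(.2,0)):
    r=fsolve(lambda x:link(*x)[1]-bar,g);return r,link(*r)[2]
E
python3 - <<'E'
from tri import *
w=cam("wrist")
for n,c,z,x0 in(("back",97,56,114),("step",151,56,95),("lip",177,58,84)):
    p=tj(onz(w,(321.5,130+c/1.6),z/1e3));print(n,p,p[0]-x0)
im=cv2.cvtColor(w["color"],cv2.COLOR_RGB2GRAY).astype(float)
c=im[185:265,312:331].mean(1);print(np.round(c).astype(int).tolist())
for s in(4.5,5.7,7):
  for z in(75,64,58,52,47):
    r,b=ik((89.5+s,z));print(s,z,np.round(r,3),np.round(b,1))
  r,b=ik((80+s,45.5));print(s,"seat",np.round(r,3),np.round(b,1))
E
```

```text
back [1.256e+02 1.000e-01 5.600e+01] 11.599999999999994
step [1.019e+02 1.000e-01 5.600e+01] 6.900000000000006
lip [90.7  0.1 58. ] 6.700000000000003
[114, 183, 187, 188, 185, 84, 62, 64, 65, 65, 65, 65, 68, 113, 177, 180, 180, 179, 179, 179, 180, 179, 179, 179, 179, 180, 180, 180, 180, 180, 180, 180, 180, 179, 180, 180, 180, 179, 182, 197, 179, 177, 178, 178, 178, 178, 179, 178, 178, 179, 179, 179, 181, 177, 96, 80, 159, 179, 180, 179, 181, 181, 180, 181, 178, 175, 175, 177, 177, 180, 180, 180, 180, 185, 185, 186, 187, 183, 101, 89]
4.5 75 [0.41  0.024] [105.2 111.3]
4.5 64 [ 0.399 -0.082] [108.9  98.9]
4.5 58 [ 0.373 -0.141] [111.  92.]
4.5 52 [ 0.334 -0.203] [113.   84.8]
4.5 47 [ 0.29  -0.255] [114.7  78.8]
4.5 seat [ 0.688 -0.216] [103.9  78.1]
5.7 75 [0.368 0.019] [106.5 111.2]
5.7 64 [ 0.354 -0.086] [110.3  98.8]
5.7 58 [ 0.328 -0.146] [112.3  91.9]
5.7 52 [ 0.289 -0.207] [114.3  84.8]
5.7 47 [ 0.245 -0.259] [116.   78.7]
5.7 seat [ 0.627 -0.226] [105.5  77.9]
7 75 [0.322 0.015] [108.  111.2]
7 64 [ 0.307 -0.091] [111.7  98.8]
7 58 [ 0.281 -0.15 ] [113.7  91.8]
7 52 [ 0.241 -0.21 ] [115.8  84.7]
7 47 [ 0.198 -0.262] [117.4  78.7]
7 seat [ 0.564 -0.237] [107.1  77.7]
```

Run:
```python
from tri import *
w=cam("wrist")
for n,r,z,x0 in(("back",198,56,114),("step",223.7,56,95),("lip",240.7,58,84),("lipbot",239,52,84),("bar",268.8,122,94.5)):
    p=tj(onz(w,(321.5,r),z/1e3));print(n,p,p[0]-x0)
```

```text
back [1.206e+02 1.000e-01 5.600e+01] 6.599999999999994
step [1.024e+02 1.000e-01 5.600e+01] 7.400000000000006
lip [90.6  0.1 58. ] 6.599999999999994
lipbot [90.1  0.1 52. ] 6.099999999999994
bar [ 94.6   0.2 122. ] 0.09999999999999432
```

send_rows(steps=[-1,0.33,0,0.87,0,-1,0.33,0,0.87,0,-1,0.33,0,0.87,0,-1,0.33,0,0.87,0,-1,0.33,0,0.87,0,-1,0.33,0,0.87,0,-1,0,0,0,0,-1,0,0,0,0,-1,0,0,0,0])

```text
clock: 8.0
position: [0.542, 0.1394, 0.0826]
ee_rot: [0.0, 0.658, 0.753, -0.0]
contact_force: [2.0, 0.4, -0.1]
width: 0.0149
gripper_force: 33.3
```

Run:
```python
from h import *
from tri import J,Ji
st=get_state();print(st["width"],(Ji@np.r_[st["position"],1])*1e3)
w=cam("wrist");s=cam("side");a=crop(w,200,130,240,300,1.6);b=crop(s,265,200,80,100,4.8);cv2.imwrite("pics/w7.png",np.hstack([a,cv2.resize(b,(400,480))]))
```

```text
0.014856392058943006 [1.08627054e+02 2.52088139e-01 8.25789562e+01 1.00000000e+03]
```

View pics/w7.png

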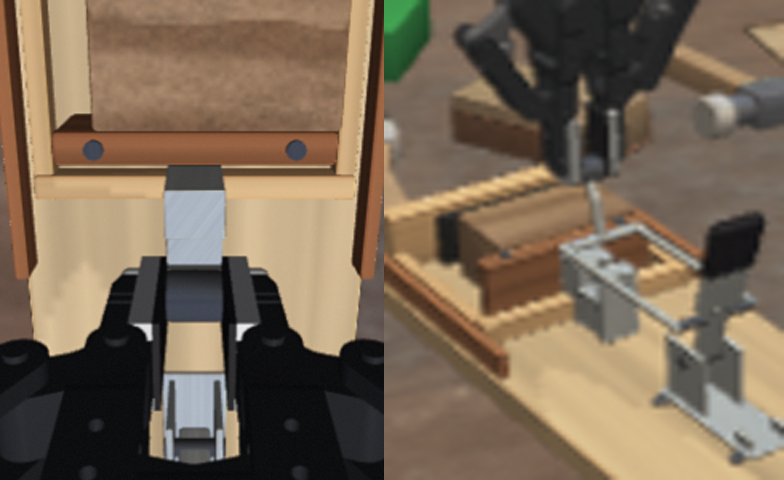

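send_rows(steps=[-1,0.12,0,0.34,0,-1,0.11,0,0.34,0,-1,0.1,0,0.35,0,-1,0.1,0,0.35,0,-1,0,0,0,0,-1,0,0,0,0])

```text
clock: 8.7
position: [0.5413, 0.1442, 0.0686]
ee_rot: [0.0, 0.658, 0.753, -0.0]
contact_force: [2.8, -0.9, 1.3]
width: 0.0151
gripper_force: 33.5
```

```bash
cat > st.py <<'E'
from h import *
Ji=np.linalg.inv(np.load("J.npy"));s=get_state()
print(s["clock"],np.round((Ji@np.r_[s["position"],1])[:3]*1e3,1),"Fjig",np.round(Ji[:3,:3]@s["contact_force"],1),s["width"],np.round(s["moment"],2))
E
python3 st.py
```

```text
8.7 [113.5   0.3  68.6] Fjig [-1.3 -2.6  1.3] 0.015084633829440747 [-0.37 -0.42 -0.01]
```

send_rows(steps=[-1,0.06,0,0.23,0,-1,0.06,0,0.23,0,-1,0.06,0,0.23,0,-1,0,0,0,0,-1,0,0,0,0])

```text
clock: 9.2
position: [0.541, 0.1461, 0.0618]
ee_rot: [-0.0, 0.658, 0.753, 0.0]
contact_force: [1.9, -0.8, 0.9]
width: 0.0149
gripper_force: 33.6
```

```bash
python3 st.py; sleep 0; python3 st.py
```

```text
9.2 [115.4   0.3  61.8] Fjig [-1.  -1.8  0.9] 0.014919269558563337 [-0.29 -0.42 -0.03]
9.2 [115.4   0.3  61.8] Fjig [-1.  -1.8  0.9] 0.014919269558563337 [-0.29 -0.42 -0.03]
```

send_rows(steps=[-1,0.05,0,0.2,0,-1,0.05,0,0.2,0,-1,0.05,0,0.15,0,-1,0,0,0,0,-1,0,0,0,0])

```text
clock: 9.7
position: [0.5409, 0.1475, 0.0563]
ee_rot: [0.0, 0.658, 0.753, 0.0]
contact_force: [2.3, -1.7, 0.4]
width: 0.0148
gripper_force: 33.7
```

```bash
python3 st.py
```

```text
9.7 [116.8   0.2  56.3] Fjig [-2.  -2.1  0.4] 0.014767368869985299 [-0.34 -0.48  0.17]
```

send_rows(steps=[-1,0.03,0,0.1,0,-1,0.03,0,0.1,0,-1,0.0,0,0.05,0,-1,0,0,0,0,-1,0,0,0,0])

```text
clock: 10.2
position: [0.5407, 0.1482, 0.0539]
ee_rot: [-0.0, 0.658, 0.753, 0.0]
contact_force: [2.9, -0.7, 0.5]
width: 0.0146
gripper_force: 33.8
```

```bash
python3 st.py
```

```text
10.2 [117.5   0.3  53.9] Fjig [-1.1 -2.8  0.5] 0.014574130450649658 [-0.27 -0.5  -0.03]
```

send_rows(steps=[-1,0.02,0,0.08,0,-1,0.02,0,0.08,0,-1,0,0,0,0,-1,0,0,0,0])

```text
clock: 10.6
position: [0.5407, 0.1484, 0.0522]
ee_rot: [0.0, 0.658, 0.753, 0.0]
contact_force: [3.0, -0.9, 1.5]
width: 0.0148
gripper_force: 33.8
```

```bash
python3 st.py
```

```text
10.6 [117.8   0.3  52.2] Fjig [-1.3 -2.8  1.5] 0.01479321774998892 [-0.37 -0.48  0.03]
```

send_rows(steps=[-1,-0.2,0,-0.01,0,-1,-0.2,0,-0.01,0,-1,-0.2,0,-0.01,0,-1,-0.2,0,-0.01,0,-1,0,0,0,0,-1,0,0,0,0])

```text
clock: 11.2
position: [0.5417, 0.1407, 0.0527]
ee_rot: [-0.0, 0.658, 0.753, 0.0]
contact_force: [2.9, 3.5, 1.3]
width: 0.0148
gripper_force: 33.9
```

```bash
python3 st.py
```

```text
11.2 [109.9   0.4  52.7] Fjig [ 3.  -3.3  1.3] 0.014793271898977696 [ 0.58 -0.4  -0.05]
```

send_rows(steps=[-1,-0.1,0,0,0,-1,-0.1,0,0,0,-1,0,0,0,0,-1,0,0,0,0])

```text
clock: 11.6
position: [0.5419, 0.1393, 0.0529]
ee_rot: [-0.0, 0.658, 0.753, 0.001]
contact_force: [1.9, 4.3, 1.6]
width: 0.0144
gripper_force: 34.0
```

```bash
python3 st.py
```

```text
11.6 [108.5   0.3  52.9] Fjig [ 4.  -2.4  1.6] 0.014427624230610534 [ 0.84 -0.31 -0.05]
```

send_rows(steps=[-1,-0.1,0,-0.01,0,-1,-0.1,0,0,0,-1,0,0,0,0,-1,0,0,0,0])

```text
clock: 12.0
position: [0.5422, 0.1374, 0.053]
ee_rot: [-0.0, 0.658, 0.753, 0.001]
contact_force: [2.2, 6.5, 2.8]
width: 0.0149
gripper_force: 34.0
```

```bash
python3 st.py
```

```text
12.0 [106.7   0.3  53. ] Fjig [ 6.2 -3.   2.8] 0.01489755240026816 [ 0.85 -0.34  0.04]
```

send_rows(steps=[-0.3,0,0,0,0,-0.3,0,0,0,0,-0.3,0,0,0,0,-0.3,0,0,0,0,-0.3,0,0,-1,0,-0.3,0,0,-2,0,-0.3,0,0,-3,0,-0.3,0,0,-4,0,-0.3,0,0,0,0,-0.3,0,0,0,0])

```text
clock: 13.0
position: [0.5428, 0.1365, 0.1544]
ee_rot: [0.001, 0.658, 0.753, 0.001]
contact_force: [-0.1, -0.6, -0.3]
width: 0.0301
gripper_force: 0.0
```

```bash
python3 st.py
python3 - <<'E'
from h import *
w=cam("wrist");s=cam("side");a=crop(w,200,130,240,300,1.6);b=crop(s,265,200,80,100,4.8);cv2.imwrite("pics/w8.png",np.hstack([a,cv2.resize(b,(400,480))]))
E
```

```text
13.0 [105.7  -0.2 154.4] Fjig [-0.6  0.2 -0.3] 0.030051867351153158 [-0.02 -0.01 -0.02]
```

View pics/w8.png

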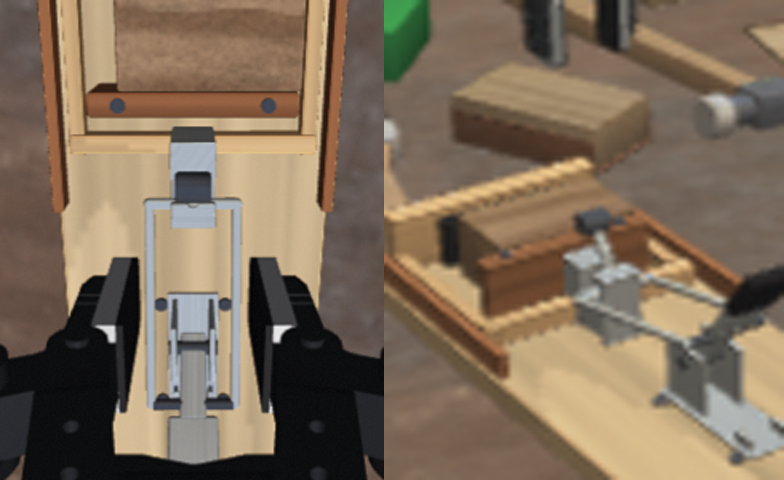

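send_rows(steps=[-1,-2.9,0,0,0,-1,-2.9,0,0,0,-1,-2.9,0,0,0,-1,-2.9,0,0,0,-1,0,0,1,0,-1,0,0,1,0,-1,0,0,1,0,-1,0,0,0.5,0,-1,0,0,0,0,-1,0,0,0,0,-1,0,0,0,0], newtons=40)

```text
clock: 14.2
position: [0.5581, 0.022, 0.1183]
ee_rot: [0.0, 0.658, 0.753, 0.0]
contact_force: [-0.0, 0.2, 0.1]
width: 0.0001
gripper_force: 0.0
```

```bash
python3 st.py
python3 - <<'E'
import numpy as np
for th in (.57,.7,.85,1.0,1.15,1.3,1.45,1.57,1.7):
    r=80-8*(th-.57)/1.1
    print(th,np.round(np.array([-r*np.sin(th)+4.5*np.cos(th)+11,45+r*np.cos(th)+4.5*np.sin(th)]),1))
E
```

```text
14.2 [-9.900e+00  1.000e-01  1.183e+02] Fjig [0.2 0.  0.1] 0.00011819176204460508 [-0.    0.08 -0.01]
0.57 [-28.4 114.8]
0.7 [-36.5 108.4]
0.85 [-44.6  99.8]
1.0 [-51.3  90.3]
1.15 [-56.3  80.1]
1.3 [-59.8  69.3]
1.45 [-61.5  58.3]
1.57 [-61.7  49.6]
1.7 [-60.8  40.2]
```

send_rows(steps=[-1,-0.95,0,0.17,0,-1,-0.9,0,0.18,0,-1,-0.4,0,0.32,0,-1,-0.4,0,0.32,0,-1,-0.4,0,0.43,0,-1,-0.4,0,0.43,0,-1,-0.35,0,0.47,0,-1,-0.32,0,0.48,0,-1,0,0,0,0])

```text
clock: 15.1
position: [0.5629, -0.0195, 0.089]
ee_rot: [-0.0, 0.658, 0.753, -0.0]
contact_force: [-0.8, 0.2, -0.0]
width: -0.0
gripper_force: 0.0
```

```bash
python3 st.py
```

```text
15.1 [-51.7   0.9  89. ] Fjig [ 0.3  0.8 -0. ] -3.934311560548029e-05 [-0.03  0.01 -0.05]
```

send_rows(steps=[-1,-0.23,0,0.45,0,-1,-0.23,0,0.45,0,-1,0,0,0,0,-1,0,0,0,0])

```text
clock: 15.5
position: [0.5636, -0.0238, 0.0805]
ee_rot: [-0.0, 0.658, 0.753, -0.0]
contact_force: [0.2, 0.1, -1.0]
width: 0.0
gripper_force: 0.0
```

```bash
python3 st.py
```

```text
15.5 [-56.    0.8  80.5] Fjig [ 0.1 -0.2 -1. ] 2.8669459295980906e-05 [ 0.04 -0.    0.02]
```

send_rows(steps=[-1,-0.2,0,0.5,0,-1,-0.2,0,0.5,0,-1,0,0,0,0,-1,0,0,0,0])

```text
clock: 15.9
position: [0.564, -0.0278, 0.0704]
ee_rot: [-0.0, 0.658, 0.753, -0.0]
contact_force: [0.2, -0.1, 0.4]
width: 0.0003
gripper_force: 0.0
```

```bash
python3 st.py
```

```text
15.9 [-60.    0.9  70.4] Fjig [-0.2 -0.2  0.4] 0.00025832241537201674 [ 0.    0.01 -0.01]
```

send_rows(steps=[-1,-0.1,0,0.4,0,-1,-0.1,0,0.4,0,-1,0,0,0,0,-1,0,0,0,0])

```text
clock: 16.3
position: [0.5644, -0.0296, 0.0625]
ee_rot: [-0.0, 0.658, 0.753, -0.0]
contact_force: [-0.3, -0.2, -0.0]
width: -0.0001
gripper_force: 0.1
```

```bash
python3 st.py;  python3 - <<'E'
from tri import *
s=cam("side")
pt=lambda x,y,z:(J@[x/1e3,y/1e3,z/1e3,1])[:3]
st=get_state();print("tcp",proj(s,st["position"]))
for th in(.7,.9,1.1,1.3,1.5,1.69): print(th,[np.round(proj(s,pt(-r*np.sin(th),0,45+r*np.cos(th)))[0]).tolist() for r in(62,96)])
g=cv2.cvtColor(s["color"],cv2.COLOR_RGB2GRAY)[235:285:2,320:366:2]
for i,r in enumerate(g):print(235+2*i,' '.join('%3d'%v for v in r))
E
```

```text
16.3 [-61.9   0.8  62.5] Fjig [-0.2  0.3 -0. ] -0.0001461698368108668 [-0.04  0.03 -0.03]
tcp [[342.76929966 278.60855499]]
0.7 [[338.0, 264.0], [343.0, 258.0]]
0.9 [[340.0, 268.0], [346.0, 265.0]]
1.1 [[341.0, 273.0], [349.0, 273.0]]
1.3 [[343.0, 278.0], [351.0, 281.0]]
1.5 [[343.0, 283.0], [352.0, 289.0]]
1.69 [[343.0, 287.0], [351.0, 295.0]]
235 111 113 102  90  59  33  36  38  37  34  32  38  38  37  33  35  36  31  47  62  50  39  37
237 103 103  90  75  66  34  32  37  37  38  28  38  36  37  33  32  36  39  45  44  41  37  57
239  79  91  80  65  66  78  31  32  38  38  30  29  33  37  31  36  39  42  44  44  38  37 102
241  84  81  58  64  69  97  67  29  32  37  33  38  37  38  30  37  37  37  59  40  38  71 103
243  51  42  39  37  74  95  96  26  30  32  31  38  37  49  31  42  38  71  47  38  40 102 103
245  57  34  38  37  37 106 115  44  39  50  31  37  38  30  32  38  36  66  38  37  89 108 108
247 131  78  39  38  38  37 100  67  29  29  30  37  37  31  30  29  44  43  37  41 111 110 112
249  56 118  81  36  37  37  37  66  37  35  28  34  34  37  38  38  35  39  39 1
[... 946 characters left out ...]
  94  99 105 100  98  96  96
271 176  85 182 193 149  91  93 190 184 148 130  86  90  46  35  41  39  94 102 100  97  96 100
273 134 166 129 172 135 161 131 161 164 102  32  32  39  39  35  32  38  81 106 106 102 101 104
275 193  96 100 186  96  87  80  80  89  27  21  21  30  44  74 176 183 121 108 107 103 103 102
277 188 101  79  83  76  85  88  88 133 183 145 183 187 184 185 189 187 180 154 112 106 106 107
279 177  99  88  89  91 102  87  88 134 192 186 180 182 185 186 182 188 187 182 179 115 101 102
281 171 115  88  89  89 179 132  89 132 194 193 187 179 180 183 188 182 186 188 184 176 131 102
283  90 115 151  89  88 178 185 152 132 182 193 194 190 179 179 181 186 184 182 187 185 178 159
```

send_rows(steps=[-1,-0.1,0,0.3,0,-1,-0.1,0,0.3,0,-1,-0.1,0,0.3,0,-1,0,0,0,0,-1,0,0,0,0])

```text
clock: 16.85
position: [0.5651, -0.0325, 0.0534]
ee_rot: [-0.0, 0.658, 0.753, 0.0]
contact_force: [1.2, -0.4, 0.8]
width: 0.0
gripper_force: 0.3
```

```bash
python3 st.py
```

```text
16.85 [-64.9   0.5  53.4] Fjig [-0.5 -1.2  0.8] 3.732796370272581e-05 [ 0.    0.01 -0.02]
```

send_rows(steps=[-1,-0.1,0,0.3,0,-1,-0.1,0,0.3,0,-1,0,0,0.3,0,-1,0,0,0,0,-1,0,0,0,0])

```text
clock: 17.35
position: [0.5652, -0.0344, 0.0443]
ee_rot: [-0.0, 0.658, 0.753, 0.0]
contact_force: [0.3, -0.4, -0.2]
width: -0.0001
gripper_force: 0.1
```

```bash
python3 st.py
```

```text
17.35 [-66.7   0.7  44.3] Fjig [-0.4 -0.3 -0.2] -6.796026083532721e-05 [-0.01 -0.   -0.02]
```

```bash
cat > g.py <<'E'
from tri import *
s=cam("side");st=get_state();print("tcp",proj(s,st["position"]))
g=cv2.cvtColor(s["color"],cv2.COLOR_RGB2GRAY)[257:303:2,320:366:2]
for i,r in enumerate(g):print(257+2*i,' '.join('%3d'%v for v in r))
E
python3 g.py
```

```text
tcp [[344.01325071 286.07836431]]
257 193 189 188  55  36  38  38  73  52  39  31  30  33  51  33  37  37  37  44  56  98 100 102
259 155 164 136 121  55  37  37  37  41  55  46  38  38  46  34  37  38  51  46 104 110 108 103
261 134 104 187 152 190  74  37  38  37  38  37  36  38  37  37  42  71 107 107 110 109 105 103
263 177 184 165 147 179 189 129  44  38  42  39  37  37  37  45  39 105 107 104 104 101 101 103
265 189 186 186 185 130 177 187 163  59  38  37  36  44  85 152  55 103 106 109 107 102 100 100
267 195 192 187 185 164 167 143 182 190  63  30  38  96  86 111  56 111 111 109 103 102  94  95
269 189 177 193 188 147  80 175 130 174  75  30  38  95  86 111  55  97  99 105 100  99  96  96
271 179  80 182 193 152  89  88 188 167  55  33  38  96  86 111  59  99 104 103 100  98  95  99
273 183 102  85 171 139 172 188 115 134  75  30  39  95  86 111  80 106 103 107 105 102 101 104
275 138 166  99  89 112 148 172 177 178 124  32  36  95  86 111 178 183 121 108 108 103 103 102
277 188  96 119 166  96  86  87 147 183 183 122  44  96  84 112 138 182 181 154 112 106 106 107
279 177 10
[... 441 characters left out ...]
 176 177 181 187 181 183 186
289 192 188 181 175 166 145 184 183 173 183 183 150  77 138 135 188 190 176 175 179 184 191 193
291 194 194 193 196 178 165 124 184  79 171 182 182 165 170 113 180 191 190 180 172 176 181 188
293 194 194 193 194 199 182 168 123 157 135 179 181 157 181 187 178 180 189 190 188 185 175 178
295 195 195 195 194 194 198 188 105  87 137 148 180 188 191 190 187 182 176 187 190 189 186 178
297 195 195 195 195 194 194 197 193 179 165 169 176 180 185 189 191 188 184 171 183 188 189 186
299 194 195 196 195 195 194 194 196 199 192 166 166 174 179 182 188 191 188 186 174 178 182 162
301 192 194 195 195 195 195 195 194 194 200 195 173 164 172 178 180 185 190 188 177 129 127 124
```

Run:
```python
from tri import *
s=cam("side");pt=lambda x,y,z:(J@[x/1e3,y/1e3,z/1e3,1])[:3]
print("barrel/bar if seated s:",[(k,np.round(proj(s,pt(100+k,0,76))[0],1).tolist(),np.round(proj(s,pt(80+k,0,45))[0],1).tolist()) for k in(0,4,7)])
g=cv2.cvtColor(s["color"],cv2.COLOR_RGB2GRAY)
old=cv2.imread("pics/w8.png",0)[:,384:];old=cv2.resize(old,(80,100),interpolation=cv2.INTER_AREA)
for r in range(232,276,2):print(r,' '.join('%3d'%v for v in g[r,290:334:2]),'|',' '.join('%3d'%v for v in old[r-200,25:69:2]))
```

```text
barrel/bar if seated s: [(0, [307.1, 247.6], [311.6, 261.2]), (4, [306.3, 247.0], [310.8, 260.6]), (7, [305.7, 246.6], [310.2, 260.1])]
232  75  61  58  55  58  63  62  61  67  88  83  98 104 109 109 110 112 113 112  80  29  31 |  74  62  56  53  55  61  75  94  68  86  81  91  99 105 106 107 110 110 108 107 107 109
234 112 112 109  96  75  89 128 192 174  94  88 103 103 106 112 112 113 114 113  70  30  31 | 108 108 108 107 129 187 190 187 130  86  87  99  99 103 108 109 111 111 110 109 105 104
236 106 109 117 155 196 195 195 170 127 115 112 112 111 111 109 107 110 110 111  53  30  36 | 132 167 190 191 189 150 132 125 104  99 107 109 108 108 106 105 106 108 108 108 110 107
238 188 196 193 194 147 131 131 134 138 118 109 110 107 106 104 105 106 109  93  38  62  42 | 187 181 134 131 113 114 129 131 133 115 107 107 104 103 102 103 104 105 108 111 107 104
240 186 128 135 137 139 134 120 121 117 119 124 118 111 109 110 108 106 103  88  61  44  44 | 123 104 118 133 135 128 117 117 115 117 120 115 108 105 107 105 103  99  98 102 102 101
242 136 138 128 119 117 121 131 133 134 135 132 132 11
[... 2339 characters left out ...]
 133 131  95  85  79 169 141 119 177 194 193 190 185 137 182 146 | 123 123 125 124 148 165 169 150 104  93 115 115 107 105 152 183 190 186 182 135  88  83
270 126 127 129 135 132 184 182 176 173 134  86 109 123 159 171 183 169 193 192 149  86 130 | 125 146 161 170 174 180 177 172 169 125 117 123 154 176 171 127 132 172 128  86  75  76
272 135 132 177 178 176 176 183 182 176 173 125 143 153 134 176 183  92 102 181 127 110 110 | 167 175 173 174 172 172 179 178 171 164 162 176 186 189 188 178  89  81 106  79  78  77
274 159 173 179 177 177 175 176 181 182 177 172 173 178 188 173 148 148  69  76 174 176 178 | 152 169 174 173 173 171 172 177 178 173 169 169 174 183 189 186  95  66  86 130  72  69
```

send_rows(steps=[-1,0,0,0.3,0,-1,-0.05,0,0.3,0,-1,0,0,0,0])

```text
clock: 17.75
position: [0.5654, -0.0353, 0.0384]
ee_rot: [-0.0, 0.658, 0.753, 0.0]
contact_force: [0.3, 0.2, 1.0]
width: 0.0002
gripper_force: 0.2
```

```bash
python3 st.py
```

```text
17.75 [-67.6   0.6  38.4] Fjig [ 0.2 -0.3  1. ] 0.00016869607603419765 [-0.01 -0.   -0.02]
```

send_rows(steps=[-1,0,0,0.3,0,-1,-0.05,0,0.3,0,-1,0,0,0,0])

```text
clock: 18.05
position: [0.5654, -0.0355, 0.0322]
ee_rot: [-0.0, 0.658, 0.753, 0.0]
contact_force: [-0.7, -0.3, 0.6]
width: 0.0001
gripper_force: 0.0
```

```bash
python3 st.py
```

```text
18.05 [-67.9   0.6  32.2] Fjig [-0.2  0.7  0.6] 0.00014173171929257735 [-0.11  0.01  0.  ]
```

```bash
python3 g.py
```

```text
tcp [[344.25390004 290.63010626]]
257 164  48  37  41  39  55  62  90  34  38  33  32  38  37  30  33  38  38  72  39  37  93 101
259 162 139  39  37  38  38  51  59  38  29  46  32  41  38  30  36  34  44  41  37  58 108 103
261 134 113 154  40  37  38  37  50  48  35  30  29  36  36  30  37  38  41  38  37 103 105 103
263 178 185 132 141  46  37  37  38  43  51  43  29  35  44  32  38  37  33  36  71 101 102 102
265 189 186 185 164 149  51  38  37  37  47  49  35  37  40  34  37  39 102 109 107 102 100 100
267 195 191 187 185 164 120  63  38  37  38  38  35  39  38  34  36  88 112 109 103 102  95  95
269 190 177 193 188 148  80 137 110  39  37  38  34  38  45 117  49  97  99 105 100  99  96  96
271 179  80 183 193 125  93  87 188 109  61  29  37  61 111 109  56 100 104 102 100  98  96 100
273 190  92  85 171 112 156 143  92 131  80  35  36  78 101 110  49 106 104 106 106 102 102 104
275 160 143  53  88 111 170 180 180 148  93  29  36  79 101 109  49 183 122 108 107 103 103 102
277 189 125 165  93  91  80 167 178 179  91  30  37  80 100 109  52 187 180 154 112 107 106 107
279 177 10
[... 441 characters left out ...]
  40  32 102 187 181 183 186
289 192 188 181 175 166 145 185 183 173 183 183 132  35  32  37  28  64 111 175 178 184 191 193
291 195 193 194 196 178 165 124 183  79 171 182 182 165  69  81 179 191 190 180 172 176 181 188
293 194 195 194 194 199 183 168 123 156 136 180 181 156 181 187 178 180 189 191 188 185 175 178
295 196 195 196 194 194 198 188 105  87 137 148 181 188 191 191 188 181 176 187 190 188 187 178
297 195 196 195 195 194 194 197 193 179 165 169 176 180 185 189 191 188 185 172 183 188 189 187
299 194 195 195 195 195 195 194 196 199 192 166 166 174 179 182 188 191 189 187 175 178 182 162
301 192 194 195 195 195 195 195 194 194 200 195 173 164 172 179 181 186 190 188 177 129 127 124
```

send_rows(steps=[-1,0,0,0.3,0,-1,0,0,0.3,0,-1,0,0,0,0])

```text
clock: 18.4
position: [0.5651, -0.0354, 0.0262]
ee_rot: [-0.001, 0.658, 0.753, -0.0]
contact_force: [0.1, 0.1, -0.0]
width: -0.0003
gripper_force: 0.0
```

```bash
python3 st.py
```

```text
18.4 [-67.7   0.8  26.2] Fjig [ 0.1 -0.1 -0. ] -0.0003287767609187235 [-0.08 -0.06  0.01]
```

send_rows(steps=[-1,0,0,0.2,0,-1,0,0,0.2,0,-1,0,0,0,0])

```text
clock: 18.7
position: [0.5652, -0.0355, 0.0224]
ee_rot: [-0.0, 0.658, 0.753, -0.0]
contact_force: [0.0, -0.3, -0.3]
width: 0.0006
gripper_force: 0.0
```

```bash
python3 st.py;python3 g.py|sed -n 12,22p
```

```text
18.7 [-67.8   0.8  22.4] Fjig [-0.3  0.  -0.3] 0.0006354724153447825 [-0.    0.06 -0.  ]
277 119 165  84  88  91 158 180 181 170  94  33  36  87 100 109  50 188 181 154 113 106 106 107
279 177  96 182 102  90 100 147 179 180  91  31  37  87 101 110  74 188 188 182 179 115 102 102
281 171 115  81 174 108 130  87 145 175  92  32  49  87 100 109  52 182 186 188 185 176 131 102
283  91 115 152  82 161  83 145 173 185 136  39  37  87 100 110 142 186 185 183 187 186 179 160
285 180 171 131 156  93 177 186 140 167 184 124  43  86 101 107 171 179 184 186 181 185 186 181
287 187 180 172 151 181 184 183 184 138 164 175  95  89  58  40  67 166 177 181 187 181 183 186
289 192 189 182 174 166 144 185 183 173 128  35  40  40  40  39  40  40 165 175 178 184 191 193
291 194 193 193 196 178 165 124 184  80 171  67  34  40  41  41  41  41  41 170 172 177 182 188
293 194 195 193 194 199 183 168 123 157 135 180  57  34  41  41  41  38  31 145 188 185 176 178
295 195 195 195 195 194 198 189 106  88 137 148 181  69  33  38  28  51 110 187 190 188 186 178
297 195 196 195 195 194 194 197 193 179 165 169 177 180  79  95 182 188 184 171 184 188 189 186
```

send_rows(steps=[-1,0,0,0.2,0,-1,0,0,0,0,-1,0,0,0,0])

```text
clock: 19.05
position: [0.5655, -0.0357, 0.0207]
ee_rot: [-0.0, 0.658, 0.753, 0.0]
contact_force: [-0.3, -0.1, 0.1]
width: -0.0002
gripper_force: 0.0
```

```bash
python3 st.py;python3 g.py|sed -n 16,22p
```

```text
19.05 [-68.    0.6  20.7] Fjig [-0.1  0.3  0.1] -0.00022180938193977918 [0.01 0.02 0.02]
285 179 172 132 157  93 177 186 140 167 185  85  36  79 100 109 171 179 184 187 181 185 186 181
287 187 180 172 151 181 184 183 184 138 164 175  71  85  96  53  69 165 178 182 187 181 183 186
289 192 189 181 175 167 145 185 183 173 128  35  40  40  40  40  39  39 165 175 178 185 191 193
291 195 193 194 196 179 165 124 184  80 171  68  34  40  40  40  41  41  41 170 173 177 182 188
293 195 195 194 194 199 183 168 123 157 136 180  58  34  41  41  40  39  32 144 188 186 176 178
295 196 195 195 194 193 198 189 106  88 137 148 181  68  34  38  28  50 110 187 190 188 187 178
297 195 196 195 195 194 194 197 193 179 165 169 176 180  79  95 182 189 184 172 183 189 188 187
```

send_rows(steps=[-1,0,0,0.15,0,-1,0,0,0,0,-1,0,0,0,0])

```text
clock: 19.4
position: [0.5658, -0.0357, 0.0197]
ee_rot: [0.0, 0.658, 0.753, 0.0]
contact_force: [-0.4, -0.1, 3.4]
width: 0.0004
gripper_force: 1.9
```

```bash
python3 st.py;python3 g.py|sed -n 16,22p
```

```text
19.4 [-68.1   0.2  19.7] Fjig [-0.1  0.4  3.4] 0.0003723206552547785 [-0.01  0.02  0.03]
285 180 171 132 156  93 177 185 140 168 184  73  37  69 118 108 170 179 184 187 180 185 187 181
287 187 180 172 151 181 184 183 185 138 164 175  62  82 113  84  69 165 177 182 187 181 183 186
289 192 188 181 174 166 145 184 183 173 129  34  41  57  40  40  40  40 164 175 179 184 191 193
291 195 194 194 196 178 165 124 184  79 171  67  34  40  40  41  40  41  41 170 172 177 182 188
293 194 195 193 194 198 183 167 123 157 135 180  57  34  41  40  41  39  30 144 188 186 175 178
295 195 194 195 194 194 198 189 105  88 137 148 181  68  32  38  29  49 111 187 190 188 187 178
297 195 195 195 195 194 194 197 193 179 165 169 176 180  78  95 182 188 184 172 183 189 188 186
```

send_rows(steps=[-1,0,0,0.1,0,-1,0,0,0,0])

```text
clock: 19.65
position: [0.5659, -0.0357, 0.0195]
ee_rot: [0.0, 0.658, 0.753, 0.0]
contact_force: [-1.7, 0.2, 9.3]
width: 0.0001
gripper_force: 4.8
```

send_rows(steps=[-1,0,0,-1,0,-1,0,0,-2,0,-1,0,0,-4,0,-1,0,0,-4,0,-1,0,0,-4,0,-1,0,0,-2,0,-1,0,0,0,0,-1,0,0,0,0])

```text
clock: 20.45
position: [0.5651, -0.0356, 0.188]
ee_rot: [-0.0, 0.658, 0.753, -0.0]
contact_force: [-0.3, -0.9, -0.4]
width: 0.0
gripper_force: 0.0
```

```bash
python3 st.py;python3 g.py|sed -n 16,22p
python3 - <<'E'
from tri import *
s=cam("side");g=cv2.cvtColor(s["color"],cv2.COLOR_RGB2GRAY)
for r in range(240,266,2):print(r,' '.join('%3d'%v for v in g[r,296:330:2]))
E
```

```text
20.45 [-67.9   0.9 188. ] Fjig [-0.8  0.5 -0.4] 1.2897433640374961e-06 [ 0.03  0.02 -0.06]
285 179 171 131 156  93 177 185 139 167 184 185 184 176 144  78 174 178 183 186 180 185 186 181
287 187 179 172 151 180 184 183 184 137 163 175 105  40  39  38  68 164 177 181 187 180 182 185
289 192 188 181 174 166 144 184 182 172 129  35  41  40  40  40  39  40 164 174 178 184 190 192
291 194 193 193 196 178 164 124 183  79 171  67  34  41  41  40  40  40  41 169 172 176 181 188
293 194 194 194 193 198 182 167 123 156 135 179  57  34  41  41  41  39  31 144 188 185 175 178
295 195 194 195 194 193 197 188 105  87 137 148 180  68  34  38  30  51 110 187 189 188 186 178
297 194 195 194 195 194 193 196 193 178 165 168 176 180  78  94 182 187 184 171 183 188 188 186
240 137 139 134 121 120 117 119 124 118 111 109 111 108 106 102 102 104
242 119 117 121 131 133 134 135 132 132 114 100 100 107 105 102 100 103
244 134 137 139 133 129 124 121 101  92  83 122 104 103 103 104 105 108
246 140 132 123 117 112  77  81  87  85 106 103 120 110 105 103 106 111
248 115 117 105 112 122  90  48  61  57  75  81  67 109 120 107 108 105
250 111 118 112 106  81  76  65 122 108  82  80 174  90  61 127 110 108
252 104  75  76  77  87  98 139 108 131  73  72 107 182 113  65 115 119
254  78  81  82  98 181 182 182 161 127  78  79  87  75 171 159  85  76
256  80  77  72  82  93 182 141 118 131 190 115 167 115 140 192 190 122
258  72  74  78  84  86 115 152 181 180 189 129 180 190 167 136 124 111
260  81  81  81  83  85 119 115  92 121 114 119 121 102 182 136 120 152
262  81  81  88  91  92 170 183  97 121 121 119 129 137 121 171 181 186
264 102 193 185 186 123 171  97  98 120 120 119 180 187 185 160 156 186
```

send_rows(steps=[-1,3.9,0,-1,0,-1,3.9,0,-1,0,-1,3.9,0,0,0,-1,3.9,0,0,0,-1,0,0,0,0,-1,0,0,0,0,-1,0,0,0,0,-1,0,0,0,0])

```text
clock: 21.35
position: [0.5446, 0.1176, 0.2077]
ee_rot: [-0.0, 0.659, 0.752, -0.001]
contact_force: [1.0, 0.3, -1.2]
width: -0.0001
gripper_force: 0.0
```

```bash
python3 st.py
python3 - <<'E'
from tri import *
w=cam("wrist");s=cam("side");pt=lambda x,y,z:(J@[x/1e3,y/1e3,z/1e3,1])[:3]
g=cv2.cvtColor(w["color"],cv2.COLOR_RGB2GRAY)
for x,z in((114,56),(95,56),(84,58)): print(x,z,[np.round(proj(w,pt(x+k,0,z))[0],1).tolist() for k in(-4,0,7)])
u=np.round(proj(w,pt(95,0,56))[0]).astype(int);print(u)
for r in range(u[1]-42,u[1]+50,2):print(r,' '.join('%3d'%v for v in g[r,u[0]-46:u[0]+47:4]))
E
```

```text
21.35 [ 86.7   0.5 207.7] Fjig [ 0.2 -1.  -1.2] -8.704316976576499e-05 [ 0.   -0.06  0.02]
114 56 [[321.9, 192.2], [321.9, 187.7], [321.9, 179.7]]
95 56 [[321.9, 213.2], [321.9, 208.8], [321.9, 201.1]]
84 58 [[322.0, 225.6], [322.0, 221.3], [321.9, 213.7]]
[322 209]
167  92  76  84  91  91  91  92  92  93  92  92  92  92  92  92  92  93  93  92  93  92  80  87  94
169  85  86  85  86  86  86  86  85  85  86  87  85  87  86  87  86  86  86  86  88  87  87  87  88
171 164 166 164 164 168 176 175 165 161 161 171 180 183 183 178 165 174 183 183 179 173 171 171 169
173 172 174 171 170 176 181 181 172 166 165 176 186 191 189 182 171 181 190 191 186 182 179 180 177
175 172 173 171 170 174 182 179 171 167 167 176 185 190 188 183 171 180 189 190 185 180 178 179 179
177 172 171 171 171 174 179 180 171 166 166 176 185 189 188 183 171 181 191 191 185 181 179 179 177
179 172 172 170 170 173 182 180 172 166 166 175 186 189 187 182 172 180 190 191 187 179 178 180 177
181 171 172 170 168 174 182 180 171 167 166 175 186 189 189 183 171 181 190 190 185 180 180 179 178
183 172 172 170 168 173 181 179 1
[... 3066 characters left out ...]

245 194 189 190 169 168 164 175 167 165 168 175 185 191 189 181 172 183 177 180 186 179 179 178 182
247 194 190 189 168 168 159 178 167 166 168 175 185 190 188 180 170 181 179 181 184 178 180 178 183
249 192 190 190 174 169 159 176 167 165 169 174 184 190 189 179 170 182 178 174 185 178 178 177 183
251 194 190 191 183 169 157 177 166 164 169 175 185 190 189 180 171 181 178 173 185 179 178 178 182
253 194 190 191 188 170 155 178 166 165 168 175 185 190 188 178 170 182 179 189 185 178 179 178 182
255 193 189 192 188 169 151 176 165 163 167 174 184 190 188 180 171 182 180 190 184 179 178 178 183
257 192 190 191 188 169 156 177 166 165 168 175 185 191 188 179 171 181 179 190 184 179 177 178 182
```

```bash
python3 -c "
from rig import sign_off;print(sign_off())"
```

```text
the job is handed in; nothing more can be done
None
```

The block is clamped and the job is handed in. The cross bar is hooked under the keeper's lip, and the lever is past centre on its stop, where it stayed when the arm lifted away. The last wrist picture puts the keeper about 4 mm past the just-clamped position, as expected with the pad squeezed. The highest force I read was 9 N, and I touched none of the tools.

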